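# Fold up the underglaze pan tin and slide it home in its case

### The job

Put the underglaze tin away: fold its mixing flap in over the pans, shut the lid flat down on top of it, then slide the closed tin, right way up, all the way home into the bay of the low wooden case, so that it no longer stands out of the front. Do not turn the tin over, and leave the bowl, jar, brown bottle and round mould where they are.

Things in the scene. Friction and masses are not known exactly. Their poses are not given: they have to be found in the camera images.
- pan_tin: Loose underglaze pan tin, black outside, white inside, about 0.4 kg. Base 66 mm (x) by 150 mm (y), 19 mm high, with two rows of colour pans; shut, the tin is 66 x 150 x 32 mm. Origin: centre of its underside; z up. Flap hinged along the long edge at -x (near side), lid along that at +x; both stand open at first. It may go into the case either way round.
- tin_flap (a joint): Mixing flap of the tin, a 3 mm plate reaching 61 mm from its hinge, 144 mm long. Hinge along y at x = -33, z = 20 mm of the tin. 0 rad: folded in, flat over the pans (top at z = 22 mm); pi/2: upright; 2.1: stop, leaning out to -x. Stiff hinge (0.03 N m): it stays where it is left. It goes in before the lid, which closes over it.
- flap_edge (a point): Middle of the free long edge of the flap, on its black outer face (the upper face when folded in).
- tin_lid (a joint): Lid of the tin, 66 mm from hinge to free edge, 150 mm long, 9 mm deep. Hinge along y at x = +33, z = 25 mm of the tin. 0 rad: shut, level, top at z = 32 mm; pi/2: upright; 2.1: stop, leaning back to +x. Stiff hinge (0.05 N m): it stays where it is left and must be pressed right down; about 1 N at the free edge moves it.
- lid_edge (a point): Middle of the free long edge of the lid, on its black outer face (the upper face when shut).
- wood_case: Low wooden storage case fixed to the bench, 80 mm (x) by 182 mm (y) plus a 16 mm cleat each side, roof 46 mm high, rimmed tray on it to 60 mm. Its one bay is open at the front (-x side) and has no floor: the tin slides in along the bench. Bay: 162 mm wide (y), 70 deep (x), 38 high, x = -35 to +35 mm. Origin: bench top, centre of the bay. Home against the back board, the tin's origin is at x = +2 mm.
- bay_mouth (a point): Middle of the open front of the bay, at bench height, in the plane of the front edges of the case (35 mm to -x of the case's origin). Above it the roof's front edge has a thumb notch, 94 mm wide (y) and 18 mm deep (x), open from above, where fingers pointing down can push the tin home.
- slip_bowl: Bystander: white enamel bowl of slip, 150 mm across, 57 mm high; leave it where it is. Origin: centre of its underside.
- slip_jar: Bystander: stoneware jar with black screw lid, 68 mm across, 104 mm high; leave it where it is. Origin: centre of its underside.
- oxide_bottle: Bystander: small brown bottle with black cap, 38 mm across, 76 mm high; leave it where it is. Origin: centre of its underside.
- sprig_mould: Bystander: round plaster sprig mould, 66 mm across, 34 mm high; leave it where it is. Origin: centre of its underside.

How it is judged:
At the end, for the whole second after the job is handed in: The flap is folded in and the lid is shut (each within 0.1 rad of closed), and the tin lies flat, right way up and at rest in the bay of the wooden case, pushed home: it stands out of the front by less than 6 mm (value of joint each of tin_flap, tin_lid below 0.1 rad and x of pan_tin in the frame of wood_case between -0.008 and 0.012 m and y of pan_tin in the frame of wood_case between -0.015 and 0.015 m and height (world z) of pan_tin below 0.005 m and angle between pan_tin's own z axis and vertical below 0.08 rad and angle between the y axis of pan_tin and the y axis of wood_case, either way round below 0.1 rad and linear speed of pan_tin below 0.02 m/s); the robot touches nothing.
It fails at once if the tin is tipped up by more than about 45 degrees (angle between pan_tin's own z axis and vertical above 0.8 rad).
It fails at once if the bowl, jar, brown bottle or round mould is moved by more than 30 mm (distance of any of slip_bowl, slip_jar, oxide_bottle, sprig_mould from where it was at the start of the episode above 0.03 m).
It also fails if it takes over 72 s, if anything falls off the work surface, if the arm or the gripper's body presses on something with over 40 N, if the wrist force passes 120 N, or if a joint passes its speed limit or range.

### The arm

A 6-joint arm with a two-finger parallel gripper is mounted at the origin on a cart in front of the work surface, level with it; the furniture and walls round the work are solid. World frame = base frame: x ahead of the robot, y to its left, z up, the work surface at z = 0. Lengths are in m, angles in rad, forces in N, time in s.
With the tool pointing down it reaches from about 0.325 to 0.85 m from the base axis. Payload 4.4 kg.
Tool frame: the origin (TCP) lies at the very end of the fingers, on their centre line; the grasp point (between the pads) lies 19 mm behind it; z points along the fingers, y is the line along which they close (so a half turn about z gives the same grasp; the last joint's range is limited). The gripper opens to 94 mm and grips with 3 to 60 N. Pads are 16 mm wide; open, the fingers measure 119 mm over their backs; the gripper's body (75 mm by 177 mm) begins 78 mm behind the grasp point.
Start: joints at [1.119, 0.207, 1.542, -0, 1.393, -0.15], TCP at [0.171, 0.549, 0.168] pointing down, gripper open.
Joint ranges: [-2.73, 2.73], [-0.86, 2.22], [0.23, 2.46], [-1.11, 4.25], [0.08, 2.63], [-2.82, 2.82]. Speed limits (rad/s): [2.79, 2.79, 3.14, 3.14, 3.14, 3.14].

### API

Orientations are given as a 3x3 rotation matrix whose columns are the frame's x, y, z axes.
In Python, from station import env gives the robot as it stands.
- The arm moves only by the tool send_rows, never from a script. Its argument "targets" is a list of rows, each a list of 3 entries, a list of its own where there are three numbers: the finger opening in cm, from 0 to 9.4, then the shift along the world's x, y, z in cm, then the turn about the world's z in degrees. In form: [[gripper, [tx, ty, tz], twist], ...]. A call has 1 to 12 rows; each row shifts and turns the commanded pose from where the row before left it; what a row does not reach is not made up. A row lasts 1/10 s, in which the tool goes at most 50 mm and 8.59 degrees, less where a joint would pass 70% of its speed; a pose out of reach is approached as far as the arm can. A call is refused whole if a number of a shift passes 5 or a number of a turn 8.59, either way. A call with a gripper value outside its range is refused whole. The fingers move at their own pace and stop on an object; "squeeze" is the grip in N (left out, the last holds). Time passes only in rows, so rows that do not move let the fingers close. It gives the time, the measured TCP pose, the force, the opening and the grip force at its end, in the units of the state.
- env.state(): the state, without advancing time (a new reading comes with each control period).
- env.camera(name): name is "scene" or "top"; returns (picture, depth): 400x640x3 uint8, blue, green, red; 400x640 float32, m along the optical axis (not along the pixel's ray), 0 where there is no reading.
- env.camera_params(name): a dict with "fx", "fy", "cx", "cy" (pixels), "dist_coeffs" ([k1, k2, p1, p2, k3] as OpenCV has them; the pictures are not rectified), "T" (4x4, takes a point from camera to world coordinates). Camera axes: x right, y down, z forward; pixel columns grow to the right and rows downward; lengths in m; the calibration is good to about 2 mm. A picture is of the moment at which its call begins. camera_params takes no time and is no camera call.
- env.job_done(): hands the job in; it is judged then, once.
The state is a dict: "time": time; "qpos": joint angles; "joint_vel": joint speeds; "joint_efforts": joint torques, N m; "position": TCP position; "ee_rot": TCP orientation; "ft_force": force on the tool from outside, world axes, zero at the start; "torque": the same for the moment, N m; "opening": opening from 0.0 (shut) to 1.0 (fully open); "finger_force": force on a finger pad.
Only numpy, scipy, OpenCV 4.12 (cv2) and the standard library are available. Lean on these libraries where they do the work, as an engineer would, in place of code of your own. Each camera call takes 0.05 s, during which the arm holds its last target. There are 200 camera calls.

## Working session

There is one attempt and no reset: what is moved stays moved. The work goes in short steps, Python scripts to look and compute and a tool call to move; the robot and the scene stay as the last step left them, time stands still between calls to the robot, and variables do not carry over. Pictures are saved under pics/ and viewed, at most 10 in all, crops included, and the job is handed in when it is done.

Besides the shell and the picture viewer there is one more tool, called by a JSON object that holds its "fn" and its "kwargs", one argument or row to a line. send_rows: Moves the arm, as the interface text tells. Its arguments: {"type":"object","properties":{"targets":{"type":"array","items":{"type":"array"}},"squeeze":{"type":"number"}},"required":["targets"]}

```bash
mkdir -p pics; cat > h.py <<'E'
import numpy as np, cv2
from station import env
def snap(cam,fn=None):
    im,d=env.camera(cam)
    if fn: cv2.imwrite('pics/'+fn,im)
    return im,d
def cloud(cam,d):
    p=env.camera_params(cam)
    K=np.array([[p['fx'],0,p['cx']],[0,p['fy'],p['cy']],[0,0,1]])
    v,u=np.mgrid[0:400,0:640]
    n=cv2.undistortPoints(np.stack([u,v],-1).reshape(-1,1,2).astype(np.float64),K,np.array(p['dist_coeffs'])).reshape(400,640,2)
    P=np.concatenate([n*d[...,None],d[...,None]],-1)
    T=np.array(p['T'])
    W=P@T[:3,:3].T+T[:3,3]
    W[d==0]=np.nan
    return W
E
python3 - <<'E'
from h import *
for c in('scene','top'):
    im,d=snap(c,c+'0.png'); W=cloud(c,d); np.save(c+'0.npy',W)
    print(c,np.round(env.camera_params(c)['T'],3).tolist())
s=env.state();print(s['time'],s['position'],s['ee_rot'],s['ft_force'],s['opening'])
E
```

```text
scene [[0.854, -0.317, 0.413, 0.013], [-0.52, -0.538, 0.663, -0.877], [0.012, -0.781, -0.624, 0.863], [0.0, 0.0, 0.0, 1.0]]
top [[0.004, -0.977, 0.214, 0.259], [-1.0, -0.004, 0.0, -0.004], [0.0, -0.214, -0.977, 1.41], [0.0, 0.0, 0.0, 1.0]]
0.1 [0.17055747 0.5482789  0.16681184] [[-9.54805607e-01  2.97229653e-01 -8.86993186e-04]
 [ 2.97230825e-01  9.54803877e-01 -1.84210999e-03]
 [ 2.99374819e-04 -2.02249867e-03 -9.99997910e-01]] [-0.44142578 -0.11330854 -0.2065083 ] 0.997244645026769
```

View pics/scene0.png

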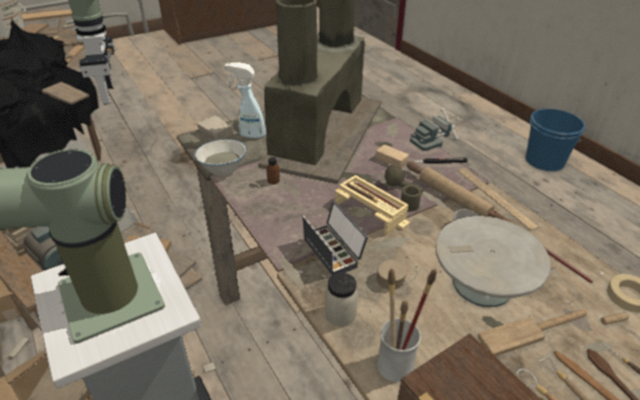

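View pics/top0.png

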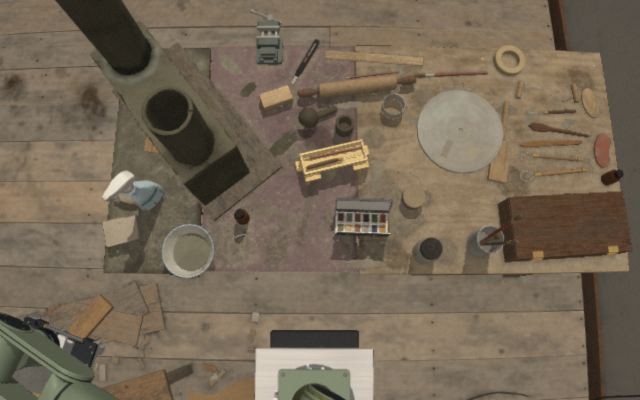

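The scene view shows the tin open, with its flap near side and lid far side, around (335,240), and the case at (372,203). In the top view the tin is at (363,218), the case at (332,160), the jar at (430,248), the mould at (413,198), the bottle at (241,216) and the bowl at (188,251). Next I measure tin and case.

```bash
python3 - <<'E'
from h import *
W=np.load('top0.npy'); S=np.load('scene0.npy')
def rep(n,M):
    print(n,len(M),np.round(np.nanpercentile(M,[1,50,99],axis=0),3).tolist())
    if len(M)>20:
        r=cv2.minAreaRect(M[:,:2].astype(np.float32)*1000); print('  rect',np.round(r[0],1),np.round(r[1],1),round(r[2],1))
def sel(A,b,z0,z1,):
    u0,u1,v0,v1=b; m=A[v0:v1,u0:u1].reshape(-1,3); m=m[~np.isnan(m[:,0])]
    return m[(m[:,2]>z0)&(m[:,2]<z1)]
tin=(328,397,190,245)
for z in [(0.008,.018),(.018,.03),(.03,.05),(.05,.07),(.07,.1)]: rep('tin top%s'%(z,),sel(W,tin,*z)); rep('  scene',sel(S,(300,370,200,275),*z))
case=(290,375,135,188)
for z in [(0.01,.03),(.04,.05),(.052,.07)]: rep('case%s'%(z,),sel(W,case,*z))
for n,b in dict(jar=(415,446,232,264),mould=(398,428,182,212),bottle=(230,252,205,225),bowl=(158,218,222,280)).items(): rep(n,sel(W,b,.02,.15))
t=cv2.imread('pics/top0.png');s=cv2.imread('pics/scene0.png')
a=cv2.resize(t[130:250,280:400],(600,600),interpolation=cv2.INTER_CUBIC)
cv2.imwrite('pics/z1.png',cv2.resize(t[125:260,280:450],None,fx=4.4,fy=4.4,interpolation=cv2.INTER_CUBIC))
E
```

```text
tin top(0.008, 0.018) 773 [[0.461, -0.202, 0.008], [0.495, -0.129, 0.015], [0.524, -0.056, 0.018]]
  rect [ 518.1 -133.6] [190.5 123.7] 87.8
  scene 697 [[0.456, -0.208, 0.008], [0.502, -0.152, 0.016], [0.606, 0.016, 0.018]]
  rect [512.9 -83.3] [269.4 114. ] 66.1
tin top(0.018, 0.03) 466 [[0.455, -0.2, 0.018], [0.506, -0.125, 0.021], [0.531, -0.056, 0.03]]
  rect [ 492.7 -129.4] [148.   75.8] 88.2
  scene 461 [[0.455, -0.208, 0.018], [0.516, -0.142, 0.024], [0.534, -0.057, 0.03]]
  rect [510.5 -89. ] [255.2 112.9] 71.4
tin top(0.03, 0.05) 216 [[0.452, -0.202, 0.03], [0.531, -0.131, 0.041], [0.537, -0.058, 0.05]]
  rect [ 494.9 -129.2] [145.4  82.4] 88.1
  scene 523 [[0.454, -0.208, 0.03], [0.531, -0.129, 0.04], [0.645, -0.047, 0.05]]
  rect [ 549.1 -126.8] [210.3 158.9] 7.2
tin top(0.05, 0.07) 221 [[0.451, -0.203, 0.05], [0.536, -0.134, 0.06], [0.542, -0.057, 0.07]]
  rect [ 497.  -128.7] [146.7  87.8] 87.7
  scene 515 [[0.453, -0.208, 0.05], [0.536, -0.134, 0.059], [0.646, -0.059, 0.07]]
  rect [ 549.5 -132.8] [154.  192.4] 87.7
tin top(0.07, 0.1) 298 [[0.451, -0.203, 0.07], [0.539
[... 378 characters left out ...]
.041], [0.668, -0.06, 0.046], [0.712, 0.031, 0.05]]
  rect [662.3 -54.1] [ 82.2 183.3] 14.2
case(0.052, 0.07) 558 [[0.621, -0.142, 0.052], [0.663, -0.041, 0.055], [0.718, 0.039, 0.062]]
  rect [662.9 -53. ] [ 79.2 181.6] 14.1
jar 593 [[0.376, -0.329, 0.03], [0.405, -0.295, 0.101], [0.438, -0.27, 0.109]]
  rect [ 409.1 -299.1] [61.7 68.8] 85.2
mould 435 [[0.532, -0.305, 0.022], [0.563, -0.274, 0.033], [0.594, -0.244, 0.04]]
  rect [ 562.8 -275.7] [63.  65.4] 45.0
bottle 184 [[0.487, 0.185, 0.021], [0.5, 0.2, 0.056], [0.527, 0.223, 0.081]]
  rect [516.4 208. ] [62.8 37.6] 23.3
bowl 2172 [[0.337, 0.275, 0.02], [0.408, 0.347, 0.029], [0.476, 0.412, 0.062]]
  rect [406.5 343.2] [148.  145.2] 10.1
```

View pics/z1.png

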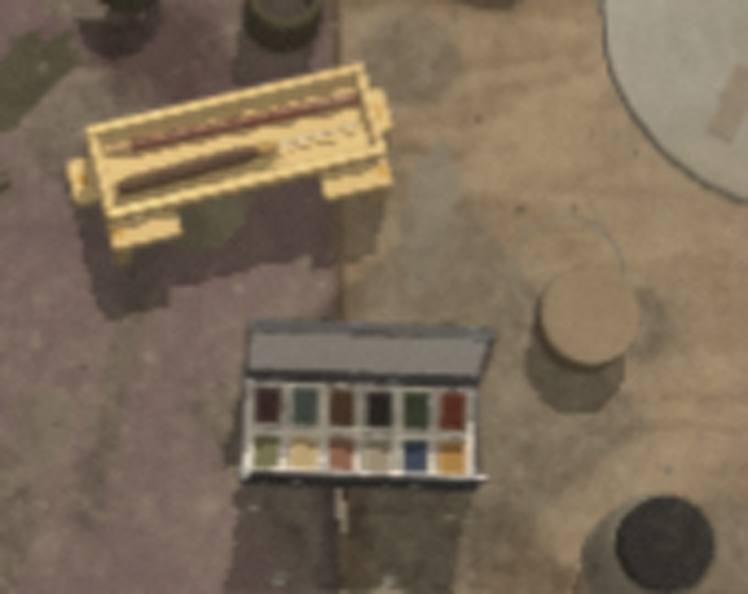

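The case is yawed about +14.2° with its origin near (0.657,-0.055). The tin is yawed about -2° with its centre near (0.492,-0.130), flap near vertical and lid leaning back about 0.26 rad. The sizes agree with those given. I move to the near side of the flap.

{"fn": "send_rows", "kwargs": {
  "targets": [
    [0,[1.5,-4,0],-5],
    [0,[1.5,-4,0],-5],
    [0,[1.5,-4,0],-5],
    [0,[1.5,-4,0],-5],
    [0,[1.5,-4,0],-5],
    [0,[1.5,-4,0],-5],
    [0,[1.5,-4,0],-5],
    [0,[1.5,-4,0],-5],
    [0,[1.5,-4,0],-5],
    [0,[1.5,-4,0],-5],
    [0,[1.5,-4,0],-5],
    [0,[1.5,-4,0],-5]
  ]
}}

```text
time: 1.3
position: [0.3509, 0.0674, 0.1677]
ee_rot: [[-0.216, 0.976, 0.0], [0.976, 0.216, 0.0], [0.0, 0.0, -1.0]]
ft_force: [0.4, 0.6, -0.5]
opening: 0.019
finger_force: 0.0
```

{"fn": "send_rows", "kwargs": {
  "targets": [
    [0,[1,-4,0],-5],
    [0,[1,-4,0],-5],
    [0,[1,-4,0],-5],
    [0,[1.5,-4,0],0],
    [0,[1,-3.8,0],0],
    [0,[0.5,0,0],0],
    [0,[0,0,0],0],
    [0,[0,0,0],0]
  ]
}}

```text
time: 2.1
position: [0.4103, -0.1278, 0.1673]
ee_rot: [[0.039, 0.999, -0.001], [0.999, -0.039, 0.001], [0.001, -0.001, -1.0]]
ft_force: [-0.6, 0.9, 0.2]
opening: 0.003
finger_force: 0.0
```

{"fn": "send_rows", "kwargs": {
  "targets": [
    [0,[0,0,-4],0],
    [0,[0,0,-4],0],
    [0,[0,0,-1.8],0],
    [0,[0,0,0],0],
    [0,[1,0,0],0],
    [0,[1,0,0],0],
    [0,[1,0,0],0],
    [0,[1,0,0],0],
    [0,[0.7,0,0],0],
    [0,[0.7,0,-0.2],0],
    [0,[0.7,0,-0.4],0],
    [0,[0.5,0,-0.4],0]
  ]
}}

```text
time: 3.3
position: [0.4774, -0.129, 0.0594]
ee_rot: [[0.04, 0.999, -0.0], [0.999, -0.04, 0.0], [0.0, -0.0, -1.0]]
ft_force: [-0.2, 0.0, 0.0]
opening: 0.005
finger_force: 0.0
```

```bash
python3 - <<'E'
from h import *
im,d=snap('scene'); t,dt=snap('top')
a=cv2.resize(im[190:290,290:420],None,fx=3,fy=3,interpolation=cv2.INTER_CUBIC); b=cv2.resize(t[150:250,310:410],None,fx=3,fy=3,interpolation=cv2.INTER_CUBIC)
cv2.imwrite('pics/z2.png',np.hstack([a,b]))
E
```

```text
(no output)
```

View pics/z2.png

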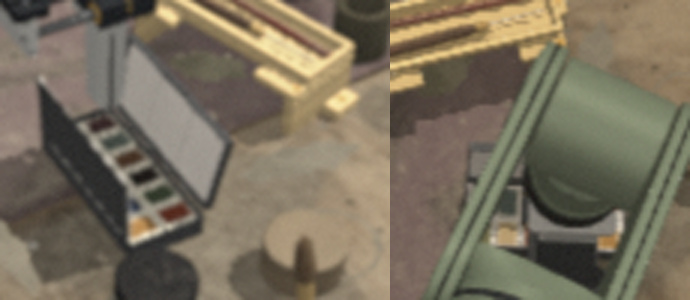

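The left crop shows the flap still upright and fingers seemingly beyond its far end; the right crop shows the arm hiding the tin. I check by projecting the TCP and measuring.

```bash
python3 - <<'E'
from h import *
s=env.state(); print(s['position'],s['opening'],s['ft_force'],np.round(s['qpos'],3))
p=env.camera_params('scene')
K=np.array([[p['fx'],0,p['cx']],[0,p['fy'],p['cy']],[0,0,1]]);T=np.linalg.inv(np.array(p['T']))
def proj(X):
    return cv2.projectPoints(np.array(X,float).reshape(-1,1,3),cv2.Rodrigues(T[:3,:3])[0],T[:3,3],K,np.array(p['dist_coeffs']))[0].reshape(-1,2)
for n,X in dict(tcp=s['position'],flapNear=[.451,-.203,.081],flapFar=[.451,-.057,.081],lidFar=[.548,-.057,.093],gripbody=s['position']+[0,0,.1]).items(): print(n,proj(X), 'crop',(proj(X)-[290,190])*3)
im,d=snap('scene'); W=cloud('scene',d)
for (u,v) in [(322,212),(325,205),(305,220),(315,235),(330,247),(318,195)]: print(u,v,np.round(W[v,u],3))
cv2.imwrite('pics/z3.png',cv2.resize(im[100:300,230:450],None,fx=2.8,fy=2.8,interpolation=cv2.INTER_CUBIC))
E
```

```text
[ 0.47670718 -0.12871909  0.05886304] 0.00876617827794495 [0.54365176 0.78852202 0.0632138 ] [-0.439  0.159  1.842 -0.     1.143 -0.399]
tcp [[323.95644444 236.08580357]] crop [[101.86933331 138.25741071]]
flapNear [[331.57236351 252.27489202]] crop [[124.71709052 186.82467607]]
flapFar [[299.3309985  215.50940318]] crop [[27.99299551 76.52820955]]
lidFar [[333.7652678  198.85320195]] crop [[131.29580341  26.55960585]]
gripbody [[324.42328622 202.83057346]] crop [[103.26985867  38.49172039]]
322 212 [ 0.465 -0.138  0.144]
325 205 [ 0.472 -0.138  0.161]
305 220 [ 0.456 -0.075  0.078]
315 235 [ 0.453 -0.127  0.072]
330 247 [ 0.494 -0.13   0.016]
318 195 [ 0.444 -0.155  0.211]
```

View pics/z3.png

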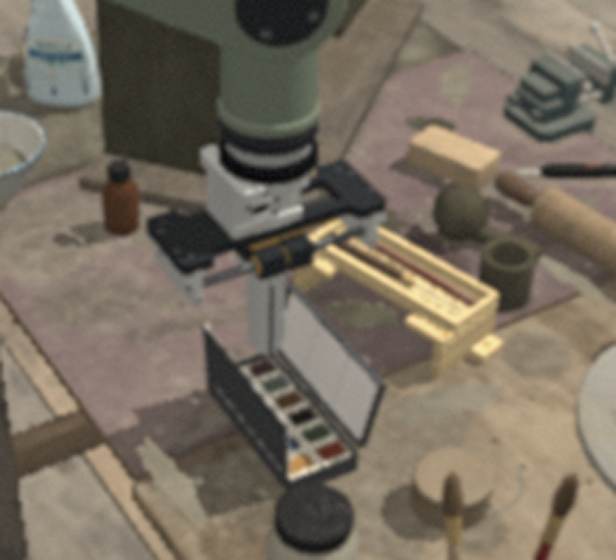

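```bash
python3 - <<'E'
from h import *
im,d=snap('scene'); W=cloud('scene',d)
for v in range(196,246,3): print(v,[(u,np.round(W[v,u]*1000).tolist()) for u in (319,323,327,331)])
im,d=snap('scene')
cv2.imwrite('pics/z4.png',cv2.resize(im[190:260,290:370],None,fx=8,fy=8,interpolation=cv2.INTER_CUBIC))
E
```

```text
196 [(319, [446.0, -156.0, 209.0]), (323, [453.0, -161.0, 210.0]), (327, [462.0, -162.0, 206.0]), (331, [472.0, -163.0, 203.0])]
199 [(319, [464.0, -127.0, 173.0]), (323, [454.0, -160.0, 200.0]), (327, [479.0, -136.0, 174.0]), (331, [488.0, -138.0, 172.0])]
202 [(319, [465.0, -126.0, 164.0]), (323, [467.0, -138.0, 171.0]), (327, [477.0, -139.0, 168.0]), (331, [489.0, -137.0, 162.0])]
205 [(319, [464.0, -126.0, 156.0]), (323, [467.0, -138.0, 163.0]), (327, [478.0, -137.0, 158.0]), (331, [488.0, -138.0, 155.0])]
208 [(319, [465.0, -125.0, 146.0]), (323, [466.0, -140.0, 156.0]), (327, [480.0, -135.0, 147.0]), (331, [489.0, -138.0, 145.0])]
211 [(319, [466.0, -124.0, 137.0]), (323, [468.0, -137.0, 145.0]), (327, [478.0, -138.0, 142.0]), (331, [489.0, -138.0, 136.0])]
214 [(319, [465.0, -125.0, 129.0]), (323, [469.0, -136.0, 135.0]), (327, [479.0, -137.0, 132.0]), (331, [490.0, -137.0, 127.0])]
217 [(319, [466.0, -124.0, 119.0]), (323, [468.0, -138.0, 128.0]), (327, [479.0, -137.0, 123.0]), (331, [488.0, -139.0, 120.0])]
220 [(319, [466.0, -124.0, 110.0]), (323, [468.0, -138.0, 119.0]), (
[... 343 characters left out ...]
3, [514.0, -63.0, 14.0]), (327, [520.0, -73.0, 19.0]), (331, [526.0, -83.0, 24.0])]
232 [(319, [498.0, -71.0, 17.0]), (323, [506.0, -77.0, 19.0]), (327, [515.0, -82.0, 18.0]), (331, [525.0, -84.0, 15.0])]
235 [(319, [457.0, -139.0, 79.0]), (323, [502.0, -84.0, 15.0]), (327, [509.0, -90.0, 17.0]), (331, [517.0, -96.0, 18.0])]
238 [(319, [455.0, -143.0, 74.0]), (323, [494.0, -96.0, 19.0]), (327, [503.0, -101.0, 18.0]), (331, [512.0, -105.0, 18.0])]
241 [(319, [454.0, -143.0, 66.0]), (323, [454.0, -162.0, 81.0]), (327, [501.0, -104.0, 12.0]), (331, [507.0, -113.0, 16.0])]
244 [(319, [455.0, -142.0, 55.0]), (323, [454.0, -161.0, 71.0]), (327, [492.0, -118.0, 18.0]), (331, [502.0, -122.0, 16.0])]
```

View pics/z4.png

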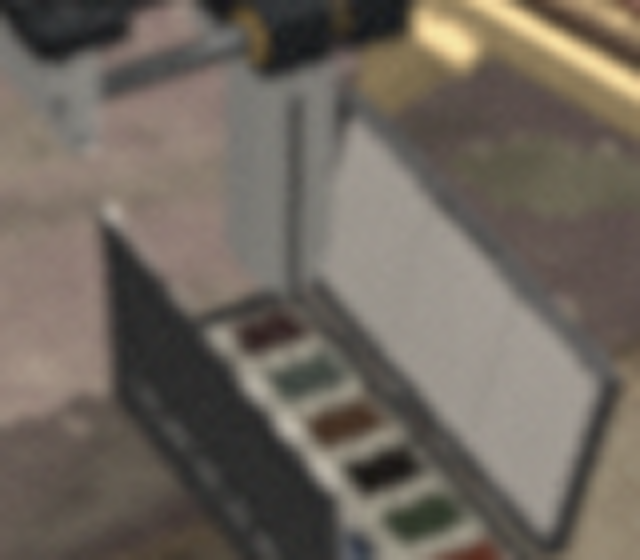

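The fingertips really end at z≈0.097 (pixel (325,225)), though the state says 0.059: the reading sits about 38 mm low, and x and y agree. The fingers passed over the flap. I go back, down and check again.

{"fn": "send_rows", "kwargs": {
  "targets": [
    [0,[0,0,1.5],0],
    [0,[-3,0,0],0],
    [0,[-3,0,0],0],
    [0,[-1.2,0,0],0],
    [0,[0,0,-2],0],
    [0,[0,0,-1.4],0],
    [0,[0,0,0],0],
    [0,[0,0,0],0]
  ]
}}

```text
time: 4.35
position: [0.4052, -0.1291, 0.0411]
ee_rot: [[0.04, 0.999, 0.0], [0.999, -0.04, 0.0], [0.0, 0.0, -1.0]]
ft_force: [0.3, -0.2, 0.5]
opening: 0.003
finger_force: 0.0
```

```bash
cat >> h.py <<'E'
def tip():
    s=env.state(); im,d=snap('scene'); W=cloud('scene',d).reshape(-1,3); p=s['position']
    m=W[(abs(W[:,0]-p[0])<.02)&(abs(W[:,1]-p[1])<.02)&(W[:,2]>p[2]-.02)&(W[:,2]<p[2]+.09)]
    print('state',np.round(p,4),'F',np.round(s['ft_force'],1),'tip pts',len(m),'z pct',np.round(np.percentile(m[:,2],[0,2,5,20]),3),'xy',np.round(np.percentile(m[:,:2],[3,97],axis=0),3).tolist())
E
python3 -c "
from h import *
tip()"
```

```text
state [ 0.4052 -0.1291  0.0411] F [ 0.3 -0.2  0.5] tip pts 207 z pct [0.079 0.082 0.085 0.093] xy [[0.393, -0.141], [0.416, -0.122]]
```

{"fn": "send_rows", "kwargs": {
  "targets": [
    [0,[0,0,-0.9],0],
    [0,[1.5,0,0],0],
    [0,[1.2,0,0],0],
    [0,[0.8,0,0],0],
    [0,[0.8,0,0],0],
    [0,[0.9,0,0],0],
    [0,[0.9,0,-0.3],0],
    [0,[0.9,0,-0.6],0],
    [0,[0.6,0,-0.6],0],
    [0,[0.6,0,-0.6],0],
    [0,[0.3,0,-0.6],0],
    [0,[0.3,0,-0.6],0]
  ]
}}

```text
time: 5.6
position: [0.4931, -0.1289, -0.0018]
ee_rot: [[0.04, 0.999, -0.0], [0.999, -0.04, 0.0], [0.0, -0.0, -1.0]]
ft_force: [0.2, -0.8, 1.4]
opening: 0.006
finger_force: 0.3
```

```bash
python3 -c "
from h import *
im,d=snap('scene');W=cloud('scene',d)
cv2.imwrite('pics/z5.png',cv2.resize(im[190:260,290:370],None,fx=6,fy=6,interpolation=cv2.INTER_CUBIC))
print(env.state()['position'],env.state()['ft_force'])"
```

```text
[ 0.49258478 -0.12866967 -0.00270368] [-0.32560037  0.06457565 -1.02731591]
```

View pics/z5.png

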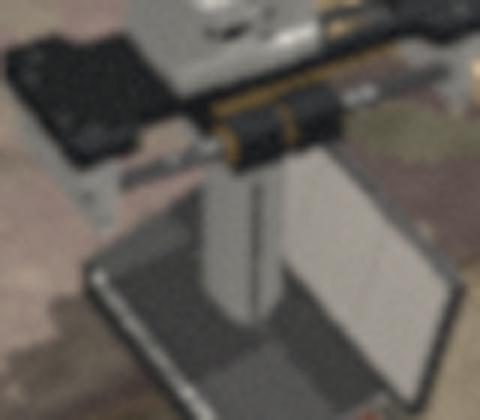

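The flap is folding in, with the fingers pressing on it at crop (250,310). I keep pressing down.

{"fn": "send_rows", "kwargs": {
  "targets": [
    [0,[0.1,0,-0.5],0],
    [0,[0.1,0,-0.5],0],
    [0,[0,0,-0.2],0],
    [0,[0,0,0],0],
    [0,[0,0,0],0]
  ]
}}

```text
time: 6.15
position: [0.4947, -0.129, -0.0132]
ee_rot: [[0.04, 0.999, -0.0], [0.999, -0.04, -0.0], [-0.0, -0.0, -1.0]]
ft_force: [-0.0, -0.2, 0.5]
opening: 0.005
finger_force: 0.0
```

{"fn": "send_rows", "kwargs": {
  "targets": [
    [0,[0,0,-0.2],0],
    [0,[0,0,-0.1],0],
    [0,[0,0,0],0],
    [0,[0,0,0],0]
  ]
}}

```text
time: 6.55
position: [0.4952, -0.1292, -0.0154]
ee_rot: [[0.04, 0.999, 0.0], [0.999, -0.04, -0.0], [-0.0, 0.0, -1.0]]
ft_force: [-2.1, 0.6, 5.7]
opening: 0.007
finger_force: 2.8
```

{"fn": "send_rows", "kwargs": {
  "targets": [
    [0,[0,0,-0.2],0],
    [0,[0,0,0],0],
    [0,[-0.5,0,3.7],0],
    [0,[-0.5,0,4],0],
    [0,[0,0,4],0],
    [0,[3.5,0,0],0],
    [0,[3.5,0,0],0],
    [0,[3.5,0,0],0],
    [0,[0,0,-3],0],
    [0,[0,0,-2.5],0],
    [0,[0,0,0],0],
    [0,[0,0,0],0]
  ]
}}

```text
time: 7.75
position: [0.5893, -0.1288, 0.0433]
ee_rot: [[0.04, 0.999, -0.002], [0.999, -0.04, 0.001], [0.001, -0.002, -1.0]]
ft_force: [-0.3, -0.2, 0.7]
opening: 0.001
finger_force: 0.0
```

```bash
python3 - <<'E'
from h import *
print(env.state()['position'])
im,d=snap('scene');W=cloud('scene',d)
m=W[190:275,290:370].reshape(-1,3); 
def q(n,b): 
    k=m[np.all([(m[:,i]>b[i][0])&(m[:,i]<b[i][1]) for i in range(3)],axis=0)]; print(n,len(k),np.round(np.percentile(k,[2,50,98],axis=0),3).tolist())
q('flap',((.45,.522),(-.2,-.06),(.005,.09)))
q('lid',((.522,.57),(-.2,-.06),(.03,.1)))
for x in np.arange(.46,.52,.01): q('x%.2f'%x,((x,x+.01),(-.19,-.07),(.005,.09)))
E
```

```text
[ 0.58930081 -0.12877496  0.04334735]
flap 1187 [[0.457, -0.198, 0.008], [0.485, -0.135, 0.022], [0.52, -0.063, 0.025]]
lid 861 [[0.529, -0.197, 0.031], [0.538, -0.134, 0.06], [0.547, -0.062, 0.091]]
x0.46 166 [[0.46, -0.188, 0.007], [0.464, -0.126, 0.022], [0.47, -0.072, 0.025]]
x0.47 142 [[0.47, -0.188, 0.019], [0.475, -0.136, 0.022], [0.48, -0.074, 0.025]]
x0.48 146 [[0.48, -0.189, 0.019], [0.485, -0.13, 0.022], [0.49, -0.075, 0.025]]
x0.49 145 [[0.49, -0.189, 0.019], [0.495, -0.134, 0.022], [0.5, -0.074, 0.025]]
x0.50 137 [[0.5, -0.188, 0.019], [0.505, -0.131, 0.022], [0.51, -0.075, 0.025]]
x0.51 122 [[0.51, -0.185, 0.019], [0.515, -0.133, 0.022], [0.519, -0.075, 0.024]]
```

The flap lies flat (z 22 mm along its whole width). Now I swing the lid.

{"fn": "send_rows", "kwargs": {
  "targets": [
    [0,[-1.5,0,-0.3],0],
    [0,[-1.3,0,-0.1],0],
    [0,[-0.9,0,0.2],0],
    [0,[-0.8,0,0.1],0],
    [0,[-0.9,0,0],0],
    [0,[-1,0,0],0],
    [0,[-0.9,0,-0.3],0],
    [0,[-0.9,0,-0.5],0],
    [0,[-0.7,0,-0.6],0],
    [0,[-0.7,0,-0.7],0],
    [0,[-0.4,0,-0.6],0],
    [0,[-0.4,0,-0.6],0]
  ]
}}

```text
time: 9.0
position: [0.485, -0.1287, 0.0088]
ee_rot: [[0.04, 0.999, -0.001], [0.999, -0.04, 0.001], [0.001, -0.001, -1.0]]
ft_force: [1.0, 1.1, 0.9]
opening: 0.008
finger_force: 0.4
```

{"fn": "send_rows", "kwargs": {
  "targets": [
    [0,[-0.2,0,-0.6],0],
    [0,[-0.1,0,-0.5],0],
    [0,[0,0,-0.3],0],
    [0,[0,0,0],0],
    [0,[0,0,0],0]
  ]
}}

```text
time: 9.5
position: [0.4833, -0.1291, -0.0041]
ee_rot: [[0.04, 0.999, 0.001], [0.999, -0.04, -0.0], [-0.0, 0.001, -1.0]]
ft_force: [0.1, 0.1, -1.0]
opening: 0.005
finger_force: 0.0
```

{"fn": "send_rows", "kwargs": {
  "targets": [
    [0,[-0.4,0,-0.2],0],
    [0,[0,0,-0.2],0],
    [0,[0,0,-0.1],0],
    [0,[0,0,0],0],
    [0,[0,0,0],0]
  ]
}}

```text
time: 10.0
position: [0.4807, -0.1296, -0.0057]
ee_rot: [[0.04, 0.999, 0.003], [0.999, -0.04, -0.001], [-0.001, 0.003, -1.0]]
ft_force: [-4.5, 4.0, 19.2]
opening: 0.006
finger_force: 9.8
```

Firm stop, 19 N at z -0.0057 (true 0.032, the shut height). I lift clear and measure.

{"fn": "send_rows", "kwargs": {
  "targets": [
    [0,[0,0,3],0],
    [9.4,[0,0,4],0],
    [9.4,[0,0,4],0],
    [9.4,[0,0,0],0],
    [9.4,[0,0,0],0],
    [9.4,[0,0,0],0]
  ]
}}

```text
time: 10.6
position: [0.4775, -0.1284, 0.0994]
ee_rot: [[0.04, 0.999, -0.003], [0.999, -0.04, 0.001], [0.001, -0.003, -1.0]]
ft_force: [0.3, 0.1, 0.0]
opening: 0.4
finger_force: 0.0
```

```bash
cat >> h.py <<'E'
def tin(W,b,z0=.026,z1=.038):
    m=W.reshape(-1,3); k=m[np.all([(m[:,0]>b[0]),(m[:,0]<b[1]),(m[:,1]>b[2]),(m[:,1]<b[3]),(m[:,2]>z0),(m[:,2]<z1)],axis=0)]
    r=cv2.minAreaRect(k[:,:2].astype(np.float32)*1000); print(len(k),'rect',np.round(r[0],1),np.round(r[1],1),round(r[2],1),'med',np.round(np.median(k,axis=0),4),'pct x',np.round(np.percentile(k[:,0],[1,99]),3),'y',np.round(np.percentile(k[:,1],[1,99]),3)); return k
E
python3 - <<'E'
from h import *
print(env.state()['position'],env.state()['opening'])
W=cloud('scene',snap('scene')[1])
k=tin(W,(.42,.57,-.23,-.03))
A=np.c_[k[:,:2],np.ones(len(k))]; print('plane slope',np.linalg.lstsq(A,k[:,2],rcond=None)[0])
W=cloud('top',snap('top')[1]); tin(W,(.42,.57,-.23,-.03))
T=cloud('top',snap('top')[1])
E
```

```text
[ 0.47753729 -0.12837742  0.09937495] 0.40004637501366896
1289 rect [ 491.8 -133.2] [156.   69.3] 87.8 med [ 0.4898 -0.1385  0.0318] pct x [0.457 0.524] y [-0.208 -0.058]
plane slope [0.00058412 0.00266894 0.03182234]
328 rect [ 489.7 -129.7] [145.   67.2] 88.2 med [ 0.484  -0.0994  0.0321] pct x [0.456 0.523] y [-0.202 -0.059]
```

The lid is shut flat (plane at 31.8 mm, no slope). The tin's centre is (0.491,-0.131), yaw -2°. I descend over it to grip across its width.

{"fn": "send_rows", "kwargs": {
  "targets": [
    [9.4,[1.3,-0.2,0],0],
    [9.4,[0,0,0],0],
    [9.4,[0,0,0],0],
    [9.4,[0,0,0],0],
    [9.4,[0,0,0],0],
    [9.4,[0,0,0],0]
  ]
}}

```text
time: 11.35
position: [0.4916, -0.1309, 0.1008]
ee_rot: [[0.04, 0.999, -0.0], [0.999, -0.04, 0.0], [0.0, -0.0, -1.0]]
ft_force: [0.7, 0.1, -0.1]
opening: 0.997
finger_force: 0.0
```

{"fn": "send_rows", "kwargs": {
  "targets": [
    [9.4,[0,0,-4],0],
    [9.4,[0,0,-4],0],
    [9.4,[0,0,-3],0],
    [9.4,[0,0,-1.5],0],
    [9.4,[0,0,-0.6],0],
    [9.4,[0,0,0],0],
    [9.4,[0,0,0],0]
  ]
}}

```text
time: 12.05
position: [0.493, -0.1315, -0.0291]
ee_rot: [[0.04, 0.999, 0.002], [0.999, -0.04, -0.001], [-0.001, 0.002, -1.0]]
ft_force: [0.3, 0.3, 0.1]
opening: 1.004
finger_force: 0.0
```

{"fn": "send_rows", "kwargs": {
  "targets": [
    [5.5,[0,0,0],0],
    [5.5,[0,0,0],0],
    [5.5,[0,0,0],0],
    [5.5,[0,0,0],0],
    [5.5,[0,0,0],0],
    [5.5,[0,0,0],0],
    [5.5,[0,0,0],0]
  ],
  "squeeze": 12
}}

```text
time: 12.75
position: [0.4915, -0.131, -0.0298]
ee_rot: [[0.04, 0.999, -0.001], [0.999, -0.04, -0.0], [-0.0, -0.001, -1.0]]
ft_force: [-3.4, -0.5, 4.4]
opening: 0.702
finger_force: 12.0
```

Gripped at 66 mm, as the tin's width should be. I lift a few mm, turn it to the case's angle and set it down in front of the bay.

{"fn": "send_rows", "kwargs": {
  "targets": [
    [5.5,[0,0,0.5],0],
    [5.5,[1,0.8,0],2],
    [5.5,[1.3,0.9,0],3],
    [5.5,[1.3,0.9,0],3],
    [5.5,[1.3,0.9,0],3],
    [5.5,[1.3,0.9,0],3],
    [5.5,[1,0.9,0],2.5],
    [5.5,[0,0,0],0],
    [5.5,[0,0,-0.3],0],
    [5.5,[0,0,-0.1],0],
    [5.5,[0,0,0],0]
  ]
}}

```text
time: 13.85
position: [0.563, -0.0783, -0.0295]
ee_rot: [[-0.245, 0.97, -0.001], [0.97, 0.245, 0.0], [0.0, -0.001, -1.0]]
ft_force: [-0.3, -0.2, -4.8]
opening: 0.701
finger_force: 12.0
```

```bash
python3 - <<'E'
from h import *
s=env.state();print(s['position'],np.round(s['ft_force'],1),s['opening'],np.degrees(np.arctan2(s['ee_rot'][1][1],s['ee_rot'][0][1])))
im,d=snap('scene');W=cloud('scene',d)
k=tin(W,(.49,.63,-.19,.03))
A=np.c_[k[:,:2],np.ones(len(k))]; print('plane',np.linalg.lstsq(A,k[:,2],rcond=None)[0])
# case roof/tray in case frame
for n,X in (('scene',W),('top0',np.load('top0.npy')),('scene0',np.load('scene0.npy'))):
    m=X.reshape(-1,3); m=m[(abs(m[:,0]-.66)<.07)&(abs(m[:,1]+.055)<.13)]
    for z0,z1 in((.040,.050),(.057,.064)):
        k=m[(m[:,2]>z0)&(m[:,2]<z1)]
        r=cv2.minAreaRect(k[:,:2].astype(np.float32)*1000)
        a=np.radians(14.2);R=np.array([[np.cos(a),np.sin(a)],[-np.sin(a),np.cos(a)]])
        q=(k[:,:2]-[.6577,-.0547])@R.T*1000
        print(n,z0,len(k),np.round(r[0],1),np.round(r[1],1),round(r[2],1),np.round(np.percentile(q,[.5,99.5],axis=0),0).tolist())
cv2.imwrite('pics/z6.png',cv2.resize(im[150:280,280:440],None,fx=4.5,fy=4.5,interpolation=cv2.INTER_CUBIC))
E
```

```text
[ 0.5630489  -0.07827563 -0.02953184] [-0.3 -0.2 -4.8] 0.7014482674740963 14.162106240290314
880 rect [566.5 -81.9] [ 98.8 154.2] 2.5 med [ 0.5661 -0.1012  0.032 ] pct x [0.516 0.61 ] y [-0.157 -0.015]
plane [0.01209187 0.00290115 0.0253734 ]
scene 0.04 557 [652.2 -76.2] [110.2 153.9] 16.2 [[-65.0, -94.0], [44.0, 52.0]]
scene 0.057 80 [658.9 -94.7] [106.7 113.9] 18.5 [[-65.0, -94.0], [44.0, 16.0]]
top0 0.04 964 [662.3 -54.1] [ 82.2 183.3] 14.2 [[-36.0, -90.0], [41.0, 91.0]]
top0 0.057 173 [669.8 -51.2] [ 61.9 180.8] 14.0 [[-18.0, -90.0], [44.0, 90.0]]
scene0 0.04 764 [663.  -55.6] [ 84.3 185.7] 13.4 [[-36.0, -94.0], [44.0, 88.0]]
scene0 0.057 107 [670.3 -55.6] [ 62.2 180. ] 14.9 [[-18.0, -93.0], [43.0, 86.0]]
```

View pics/z6.png

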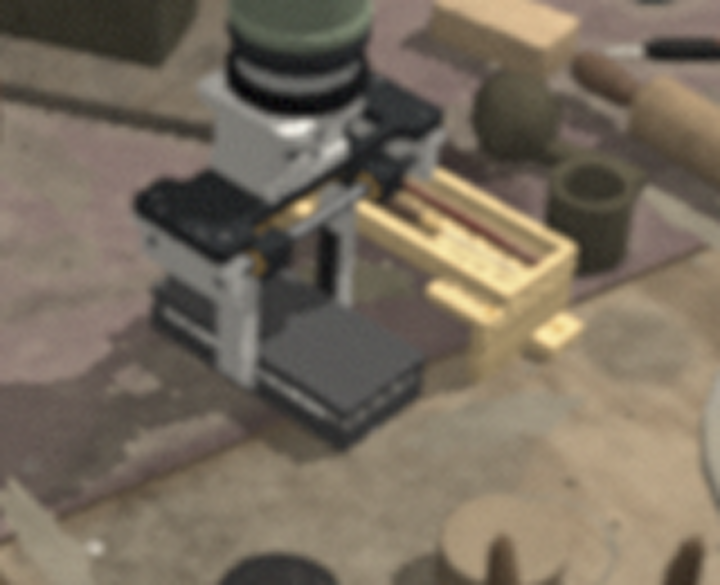

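The tin is shut and held square in front of the bay. I nudge it 1.5 mm sideways, set it down, release and lift.

{"fn": "send_rows", "kwargs": {
  "targets": [
    [5.5,[0,-0.1,0],0],
    [5.5,[0,0,-0.1],0],
    [5.5,[0,0,0],0],
    [7.8,[0,0,0],0],
    [7.8,[0,0,0],0],
    [7.8,[0,0,0],0],
    [7.8,[0,0,2],0],
    [7.8,[0,0,4],0],
    [7.8,[0,0,4],0],
    [4,[-3,-0.7,0],8],
    [4,[-3,-0.7,0],8],
    [4,[-3,-0.7,0],8]
  ]
}}

```text
time: 15.1
position: [0.4736, -0.1002, 0.0706]
ee_rot: [[-0.624, 0.782, 0.002], [0.782, 0.624, -0.001], [-0.002, 0.001, -1.0]]
ft_force: [-1.0, -0.9, 0.9]
opening: 0.608
finger_force: 0.0
```

{"fn": "send_rows", "kwargs": {
  "targets": [
    [4,[0,-0.2,0],8.5],
    [4,[0,0,0],8.5],
    [4,[0,0,0],8.5],
    [4,[0,0,0],8.5],
    [4,[0,0,0],8.5],
    [4,[0,0,0],8.5],
    [4,[0,0,0],8.5],
    [4,[0,0,0],6.5],
    [4,[0,0,0],0],
    [4,[0,0,0],0]
  ]
}}

```text
time: 16.1
position: [0.4741, -0.102, 0.0701]
ee_rot: [[-0.97, -0.243, 0.001], [-0.243, 0.97, -0.0], [-0.0, -0.0, -1.0]]
ft_force: [-0.2, 0.3, -0.6]
opening: 0.427
finger_force: 0.0
```

```bash
python3 - <<'E'
from h import *
s=env.state();print(s['position'],s['opening'],np.degrees(np.arctan2(s['ee_rot'][1][1],s['ee_rot'][0][1])),s['qpos'])
W=cloud('scene',snap('scene')[1]); tin(W,(.49,.63,-.19,.03))
a=np.radians(14.2);R=np.array([[np.cos(a),np.sin(a)],[-np.sin(a),np.cos(a)]])
for c in('scene','top'):
    m=cloud(c,snap(c)[1]).reshape(-1,3); q=(m[:,:2]-[.6581,-.0562])@R.T
    k=(m[:,2]>.027)&(m[:,2]<.037)&(q[:,0]>-.15)&(q[:,0]<-.055)&(abs(q[:,1])<.09); q=(q[k]*1000).astype(np.float32)
    r=cv2.minAreaRect(q); print(c,k.sum(),r,np.percentile(q,[1,99],axis=0).round(1).tolist())
E
```

```text
[ 0.47413788 -0.10200506  0.07005204] 0.4268022366817572 104.07382290952896 [-3.90636535e-01  1.23183796e-01  1.85599450e+00  5.78257879e-05
  1.16186602e+00 -2.20709046e+00]
1007 rect [578.4 -77.8] [102.1 153.6] 12.5 med [ 0.5656 -0.0932  0.0319] pct x [0.518 0.61 ] y [-0.159 -0.011]
scene 987 ((-98.07835388183594, -0.36330413818359375), (153.77618408203125, 72.24695587158203), 89.16779327392578) [[-131.1, -75.5], [-63.9, 72.3]]
top 274 ((-91.58540344238281, 40.5069580078125), (53.808372497558594, 71.9141616821289), 0.07867477834224701) [[-115.5, 14.5], [-65.8, 76.2]]
```

The tin stands square in front of the bay (case-frame centre about -98, 0 mm). I go down behind it and push.

{"fn": "send_rows", "kwargs": {
  "targets": [
    [4,[0,0,-4],0],
    [4,[0,0,-4],0],
    [4,[0,0,-1.8],0],
    [4,[0,0,0],0],
    [4,[1.45,0.37,0],0],
    [4,[1.45,0.37,0],0],
    [4,[0.97,0.24,0],0],
    [4,[0.97,0.24,0],0],
    [4,[0.97,0.24,0],0],
    [4,[0.97,0.24,0],0],
    [4,[0.97,0.25,0],0],
    [4,[0.97,0.25,0],0]
  ]
}}

```text
time: 17.45
position: [0.5591, -0.0802, -0.0279]
ee_rot: [[-0.969, -0.246, -0.005], [-0.246, 0.969, -0.001], [0.005, 0.001, -1.0]]
ft_force: [-5.5, -1.1, 6.0]
opening: 0.428
finger_force: 3.4
```

```bash
cat >> h.py <<'E'
def chk():
    s=env.state();a=np.radians(14.2);R=np.array([[np.cos(a),np.sin(a)],[-np.sin(a),np.cos(a)]])
    print('tcp case',((np.array(s['position'])[:2]-[.6581,-.0562])@R.T*1000).round(1),s['position'][2],np.round(s['ft_force'],1))
    for c in('scene','top'):
        m=cloud(c,snap(c)[1]).reshape(-1,3); q=(m[:,:2]-[.6581,-.0562])@R.T
        k=(m[:,2]>.027)&(m[:,2]<.037)&(q[:,0]>-.15)&(q[:,0]<-.02)&(abs(q[:,1])<.085); q=(q[k]*1000).astype(np.float32)
        if k.sum()>10: print(c,k.sum(),cv2.minAreaRect(q)[2],np.percentile(q,[1,99],axis=0).round(1).tolist())
        else: print(c,k.sum())
E
python3 -c "
from h import *
chk()"
```

```text
tcp case [-101.9    1. ] -0.02787968170969001 [-5.5 -1.1  6. ]
scene 609 89.59989929199219 [[-110.8, -76.1], [-26.5, 74.7]]
top 34 87.26261138916016 [[-76.6, 22.2], [-33.3, 84.2]]
```

{"fn": "send_rows", "kwargs": {
  "targets": [
    [4,[0.97,0.25,0],0],
    [4,[0.97,0.25,0],0],
    [4,[0.97,0.25,0],0],
    [4,[0.97,0.25,0],0],
    [4,[0.97,0.24,0],0],
    [4,[0.5,0.12,0],0],
    [4,[0,0,0],0]
  ]
}}

```text
time: 18.25
position: [0.6151, -0.0662, -0.0282]
ee_rot: [[-0.969, -0.246, 0.001], [-0.246, 0.969, 0.0], [-0.001, 0.0, -1.0]]
ft_force: [-0.8, -0.0, 0.5]
opening: 0.427
finger_force: 0.4
```

```bash
python3 -c "
from h import *
chk()"
```

```text
tcp case [-44.1   0.9] -0.02824559582305819 [-0.8 -0.   0.5]
scene 199 0.5154927372932434 [[-54.4, -82.4], [-20.3, 82.9]]
top 0
```

Close to home; the last millimetres in small steps, watching the force.

{"fn": "send_rows", "kwargs": {
  "targets": [
    [4,[0.3,0.07,0],0],
    [4,[0.2,0.05,0],0],
    [4,[0,0,0],0],
    [4,[0,0,0],0]
  ]
}}

```text
time: 18.75
position: [0.6187, -0.0653, -0.0282]
ee_rot: [[-0.969, -0.245, -0.002], [-0.245, 0.969, 0.0], [0.002, 0.0, -1.0]]
ft_force: [-5.2, -1.1, 3.4]
opening: 0.424
finger_force: 2.6
```

{"fn": "send_rows", "kwargs": {
  "targets": [
    [4,[0.1,0.03,0],0],
    [4,[0.1,0.02,0],0],
    [4,[0,0,0],0],
    [4,[0,0,0],0]
  ]
}}

```text
time: 19.15
position: [0.6186, -0.0653, -0.0282]
ee_rot: [[-0.969, -0.245, -0.006], [-0.245, 0.969, -0.001], [0.006, 0.001, -1.0]]
ft_force: [-9.4, -3.2, 7.7]
opening: 0.427
finger_force: 5.1
```

A firm stop at case x ≈ -40 (expected -39), so the tin is home. I back off, lift away and check.

{"fn": "send_rows", "kwargs": {
  "targets": [
    [4,[-1.5,-0.38,0],0],
    [4,[-3,-0.75,0],0],
    [4,[-2,-0.5,2],0],
    [4,[0,0,4],0],
    [4,[-2,0,4],0],
    [4,[-4,0,2],0],
    [4,[-2,4,0],0],
    [4,[-2,4,0],0],
    [4,[0,4,0],0],
    [4,[0,4,0],0],
    [4,[0,0,0],0],
    [4,[0,0,0],0]
  ]
}}

```text
time: 20.35
position: [0.4576, 0.0797, 0.0923]
ee_rot: [[-0.969, -0.248, 0.003], [-0.248, 0.969, -0.0], [-0.003, -0.001, -1.0]]
ft_force: [0.3, -0.7, 0.2]
opening: 0.427
finger_force: 0.0
```

```bash
python3 - <<'E'
from h import *
s=env.state();print(s['time'],s['position'],s['ft_force'])
im,d=snap('scene'); t,dt=snap('top')
a=np.radians(14.2);R=np.array([[np.cos(a),np.sin(a)],[-np.sin(a),np.cos(a)]])
for c,dd in(('scene',d),('top',dt)):
    m=cloud(c,dd).reshape(-1,3); q=(m[:,:2]-[.6581,-.0562])@R.T*1000
    for z0,z1 in((.008,.026),(.026,.038)):
        k=(m[:,2]>z0)&(m[:,2]<z1)&(q[:,0]>-60)&(q[:,0]<-5)&(abs(q[:,1])<75)
        print(c,z0,k.sum(),np.percentile(q[k],[2,20,50,98],axis=0).round(1).tolist() if k.sum()>5 else '', np.median(m[k,2]) if k.any() else '')
z=lambda I,b:cv2.resize(I[b[0]:b[1],b[2]:b[3]],(390,390),interpolation=cv2.INTER_CUBIC)
cv2.imwrite('pics/z7.png',np.hstack([z(im,(150,250,320,420)),z(t,(120,200,295,375))]))
E
```

```text
20.35 [0.45761227 0.07974185 0.09225531] [ 0.26621562 -0.70247959  0.17281153]
scene 0.008 241 [[-33.4, -72.1], [-31.7, -48.0], [-30.2, -2.5], [-25.5, 71.6]] 0.01724613710381484
scene 0.026 282 [[-32.6, -70.6], [-30.4, -29.5], [-25.3, 2.4], [-9.5, 66.7]] 0.031665698122689934
top 0.008 73 [[-48.3, -67.3], [-32.6, -39.6], [-31.8, -0.0], [-23.3, 70.7]] 0.017962712305841677
top 0.026 205 [[-33.7, -45.1], [-29.9, -28.0], [-24.6, 2.6], [-15.6, 46.1]] 0.031998242882472105
```

View pics/z7.png

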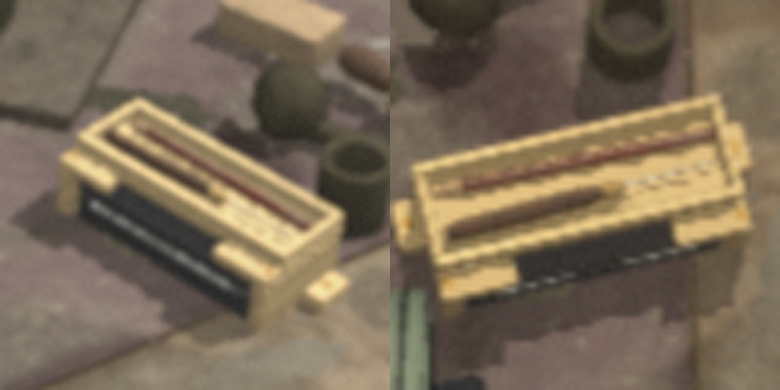

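Both crops show the tin home in the bay. Its front face is at case x ≈ -32 mm, inside the front plane at -35, its lid is level at 32 mm, and the gripper is clear.

```bash
python3 -c "
from station import env
print(env.job_done())"
```

```text
the job is handed in; nothing more can be done
None
```

I handed the job in at about 20 s: the flap is folded in, the lid is shut level at 32 mm, the tin is home in the case about 3 mm inside its front edge, and nothing I saw touched the bystanders; no verdict was reported back.

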